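Stamp the unmarked carton of pipe fittings

ROBOT

A 6-joint arm with a two-finger parallel gripper is mounted at the origin on the work surface. World frame = base frame: x ahead of the robot, y to its left, z up, the work surface at z = 0. Lengths are in m, angles in degrees, forces in N, time in s.
With the tool pointing down it reaches from about 0.35 to 0.875 m from the base axis. Payload 15.5 kg.
Tool frame: the origin (TCP) lies midway between the tips of the shut fingers; the grasp point (between the pads) lies 19 mm behind it; z points along the fingers, y is the direction in which the jaws open and shut (so a half turn about z gives the same grasp; the last joint's range is limited). The gripper opens to 85 mm and grips with 20 to 120 N. Pads are 22 mm wide; open, the fingers measure 114 mm over their backs; the gripper's body (76 mm by 85 mm) begins 54 mm behind the grasp point. The pads swing forward as they close: fully open they stand 13 mm farther back than shut.
Start: joints at [65.002, 28.281, 77.091, -0, 74.628, -5.472], TCP at [0.209, 0.589, 0.231] pointing down, gripper open.
Joint ranges: [-166.48, 166.48], [-47.26, 123.95], [12.59, 153.08], [-70.14, 250.14], [6.76, 159.57], [-176.63, 176.63]. Speed limits (degrees/s): [108.29, 108.29, 147.25, 172.46, 172.46, 172.46].

INTERFACE

Orientations are given as [roll, pitch, yaw] about the fixed x, y, z axes, in that order (R = Rz(yaw) Ry(pitch) Rx(roll)).
In Python, from bench import manip, imaging gives the robot as it stands.
- The arm moves only by the tool apply_moves, never from a script. Its argument "motion" is a list of rows, each an object of numbers: "x", "y", "z": the shift along the tool's x, y, z in cm; "ax", "ay", "az": the turn, a rotation vector about the tool's x, y, z in degrees; "fingers": the opening, from 0 (shut) to 1 (fully open). In form: [{"x": .., "y": .., "z": .., "ax": .., "ay": .., "az": .., "fingers": ..}, ...]. A call has 1 to 12 rows; each row shifts and turns the commanded pose from where the row before left it, along the tool's axes as they then stand; what a row does not reach is not made up. A row lasts 1/8 s, in which the tool goes at most 62.5 mm and 10.7 degrees, less where a joint would pass 70% of its speed; a pose out of reach is approached as far as the arm can. A call is refused whole if a number of a shift passes 6.25 or a number of a turn 10.7, either way. A call with a gripper value outside its range is refused whole. The fingers move at their own pace and stop on an object; "force" is the grip in N (left out, the last holds). Time passes only in rows, so rows that do not move let the fingers close. It gives the time, the measured TCP pose, the force and the opening at its end, in the units of the state.
- manip.read_state(): the state, without advancing time (a new reading comes with each control period).
- imaging.grab_frame(name): name is "side" or "top"; returns a dict with "pixels" (400x640x3 uint8, red, green, blue), "fov_y" (degrees; the focal length in pixels is half the picture's height over the tangent of half this angle, whatever the lens; pixels are square), "cx", "cy" (the principal point, pixels), "k1" (the pictures are not rectified: a ray, as slopes to the right and down, at radius r is drawn at 1 + k1 r^2 times it, then the intrinsics apply), "R" (3x3) and "t" (3): a world point X has camera coordinates R X + t. Camera axes: x right, y down, z forward; pixel columns grow to the right and rows downward; lengths in m; the calibration is good to about 2 mm. A picture is of the moment at which its call begins. There is no depth.
- manip.sign_off(): hands the job in, once; it reports no verdict.
The state is a dict: "clock": time; "q": joint angles; "dq": joint speeds; "tau": joint torques, N m; "tool_pos": TCP position; "tcp_rot": TCP orientation; "contact_force": force on the tool from outside, world axes, zero at the start; "ft_torque": the same for the moment, N m; "grip_width": finger opening in m.
Only numpy, scipy, OpenCV 4.12 (cv2) and the standard library are available. Lean on these libraries where they do the work, as an engineer would, in place of code of your own. Each camera call takes 0.05 s, during which the arm holds its last target.

TASK

One of the two cartons has not been booked in yet: the printed frame on its label is still empty. Take the hand stamp from its tray, set it square inside that empty frame and press its head all the way down to the stop for a moment, with no mark anywhere else on the cartons, then stand the stamp upright in its tray again and let go. Do not shift the coupling and the reducer that stand among these things, and do not touch the marked carton with the stamp.

Things in the scene. Friction and masses are not known exactly. Their poses are not given: they have to be found in the camera images.
- stamp_head (a point): Centre of the black head of the hand stamp: a rounded block 46 mm long (x) by 30 mm wide (y) by 34 mm high, meant to be gripped across its 30 mm width. With the plunger up this point is 77 mm above the stamp's underside and the head's top 94 mm above it. Axes as the stamp's: x along the long side, z up.
- stamp: The hand stamp, loose, about 0.17 kg (0.13 to 0.24 kg), standing upright in its tray at the start. Origin at the centre of its underside; x along its long side, z up. A black rubber foot 50 x 38 mm and 8 mm thick, on it a grey housing 36 x 24 mm up to 46 mm height, then a steel shaft and the sprung head (60 to 94 mm height). Lifted by its head, the whole stamp hangs together. It works either way round.
- plunger (a joint): How far the stamp's head is pressed down into the housing, in m: 0 when up, 0.012 at the stop. A spring pushes it back: it starts to give at about 3 N and takes about 9 N at the stop. While the head is pressed it never meets the housing; the stop is inside.
- carton: The carton still to be stamped: a closed brown box 160 (x) x 120 (y) x 70 mm (high), fixed to the bench. Origin at the centre of its underside, z up. White label 132 x 96 mm on its top, with ruled lines on the +x half and an empty printed frame on the -x half.
- blank_frame (a point): Centre of the empty printed frame, on the top face of that carton (70 mm above the bench). The frame measures 74 mm along its x by 62 mm along its y (axes as the carton's), so the stamp's foot fits with its long side along x and 12 mm to spare all round.
- marked_carton: The other carton, same size and label, fixed to the bench; its frame already holds a dark stamped mark. Origin at the centre of its underside.
- tray: Shallow bare aluminium tray for the stamp, fixed to the bench, 140 (x) x 120 (y) x 16 mm outside, walls and floor 4 mm thick: the inner floor is 4 mm above the origin, which is the centre of its underside.
- coupling: Loose grey pipe coupling, a straight tube 50 mm across and 65 mm high, standing on end between the task's things. Origin at the centre of its underside. Leave it where it is.
- reducer: Loose grey pipe reducer, 50 mm across at its foot and 36 mm at the top, 75 mm high, standing on end between the task's things. Origin at the centre of its underside. Leave it where it is.
Mind the look-alikes: they are no part of the job. Leave any pink look-alike of the stamp alone. What is shaped like the carton but orange is not meant.

How it is judged:
By the outcome, as a careful person would: the job done as asked, in the order asked, and still so for the second after the job is handed in, with the robot touching nothing.
It also fails if it takes over 61 s, if anything falls off the work surface, if the arm or the gripper's body presses on something with over 40 N, if the wrist force passes 120 N, or if a joint passes its speed limit or range.

## Working session

There is one attempt and no reset: what is moved stays moved. The work goes in short steps, Python scripts to look and compute and a tool call to move; the robot and the scene stay as the last step left them, time stands still between calls to the robot, and variables do not carry over. Pictures are saved under pics/ and viewed, and the job is handed in when it is done.

Besides the shell and the picture viewer there is one more tool, called after "Call:" as name(argument=value, ...), one argument or row to a line, values as JSON. apply_moves: Moves the arm, as the interface text tells. Its arguments: {"type":"object","properties":{"motion":{"type":"array","items":{"type":"object","properties":{"x":{"type":"number"},"y":{"type":"number"},"z":{"type":"number"},"ax":{"type":"number"},"ay":{"type":"number"},"az":{"type":"number"},"fingers":{"type":"number"}}}},"force":{"type":"number"}},"required":["motion"]}

```bash
ls; mkdir -p pics; python3 - <<'E'
from bench import manip, imaging
import cv2
for n in("top","side"):
    f=imaging.grab_frame(n); cv2.imwrite(f"pics/{n}0.png",f["pixels"][:,:,::-1])
    print(n,{k:v for k,v in f.items() if k!="pixels"})
print(manip.read_state())
E
```

```text
pics
top {'fov_y': 56.674529666138156, 'cx': 319.6482374339314, 'cy': 203.8576150287472, 'k1': -0.06587193383402007, 'R': array([[ 0.02127541, -0.99913762, -0.03565618],
       [-0.99497389, -0.01766932, -0.09856341],
       [ 0.09784839,  0.03757395, -0.99449178]]), 't': array([-0.01832217,  0.42942614,  0.92794261])}
side {'fov_y': 50.92885579253216, 'cx': 319.4753719107071, 'cy': 201.92297540038598, 'k1': -0.016245252708079944, 'R': array([[ 0.92685531, -0.37517921,  0.01340877],
       [-0.26252131, -0.67324638, -0.69124661],
       [ 0.26836876,  0.6371655 , -0.72249452]]), 't': array([-0.41580145,  0.14119219,  1.22609435])}
{'clock': 0.1, 'q': array([ 6.50020553e+01,  2.83114177e+01,  7.71231932e+01,  4.91214818e-05,
        7.46287839e+01, -5.47189842e+00]), 'dq': array([ 0.03031386, -0.12398439, -0.19108352,  0.01269032, -0.04130143,
       -0.0487557 ]), 'tau': array([ 1.88066049e-03, -8.83585596e+01, -3.84555709e+01, -6.37132007e-05,
        5.34867271e-03, -3.61720663e-05]), 'tool_pos': array([0.20875871, 0.58876356, 0.23076116]), 'tcp_rot': array([-1.79936899e+02, -6.09230566e-03,  1.60473937e+02]), 'contact_force': array([-0.46738372,  0.3465336 ,  0.66293783]), 'ft_torque': array([0.06336489, 0.03715714, 0.02428439]), 'grip_width': 0.08568526355528429}
```

View pics/top0.png

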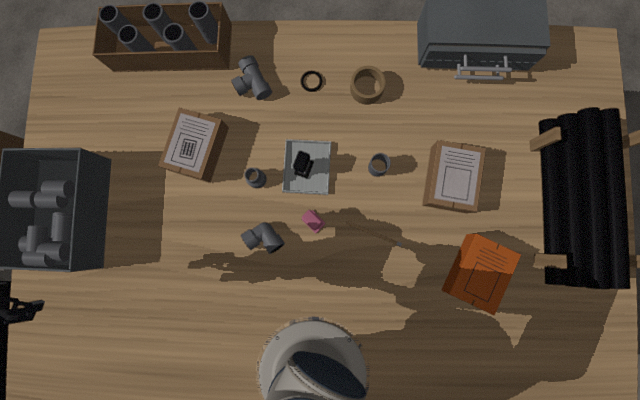

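View pics/side0.png

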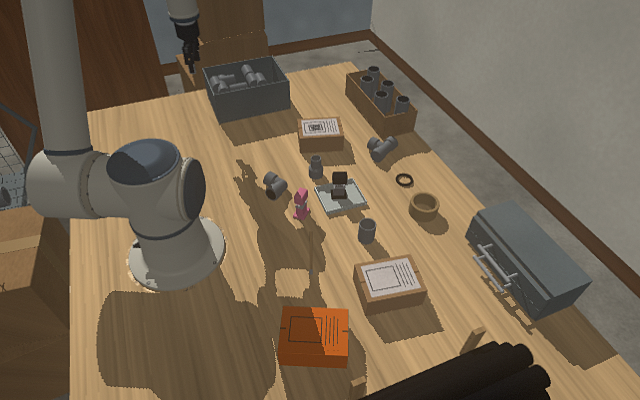

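```bash
cat > h.py <<'E'
import numpy as np, cv2
from bench import manip, imaging
def K(f):
    F=200/np.tan(np.radians(f["fov_y"]/2)); return F
def ray(f,u,v):
    F=K(f); a=np.array([(u-f["cx"])/F,(v-f["cy"])/F]); b=a.copy()
    for _ in range(30): b=a/(1+f["k1"]*(b@b))
    d=f["R"].T@np.array([b[0],b[1],1]); return -f["R"].T@f["t"],d/np.linalg.norm(d)
def plane(f,u,v,z):
    c,d=ray(f,u,v); return c+d*(z-c[2])/d[2]
def proj(f,X):
    p=f["R"]@np.array(X)+f["t"]; b=p[:2]/p[2]; b=b*(1+f["k1"]*(b@b)); return b*K(f)+[f["cx"],f["cy"]]
def two(f,p,g,q):
    c1,d1=ray(f,*p);c2,d2=ray(g,*q)
    s=np.linalg.lstsq(np.c_[d1,-d2],c2-c1,rcond=None)[0]
    a,b=c1+s[0]*d1,c2+s[1]*d2; return (a+b)/2,np.linalg.norm(a-b)
def crop(f,name,x0,y0,w,h,s):
    cv2.imwrite(f"pics/{name}.png",cv2.resize(f["pixels"][y0:y0+h,x0:x0+w,::-1],None,fx=s,fy=s,interpolation=cv2.INTER_CUBIC))
E
python3 - <<'E'
from h import *
f=imaging.grab_frame("top"); crop(f,"t1",235,130,160,115,5); crop(f,"t2",410,125,100,100,6)
g=imaging.grab_frame("side"); crop(g,"s1",290,145,100,100,6); crop(g,"s2",345,240,95,80,6)
E
```

```text
(no output)
```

View pics/t1.png

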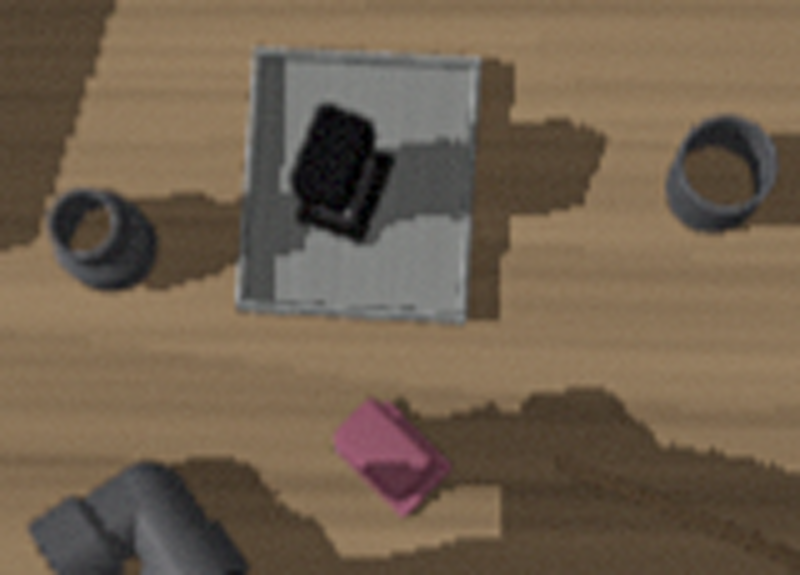

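View pics/t2.png

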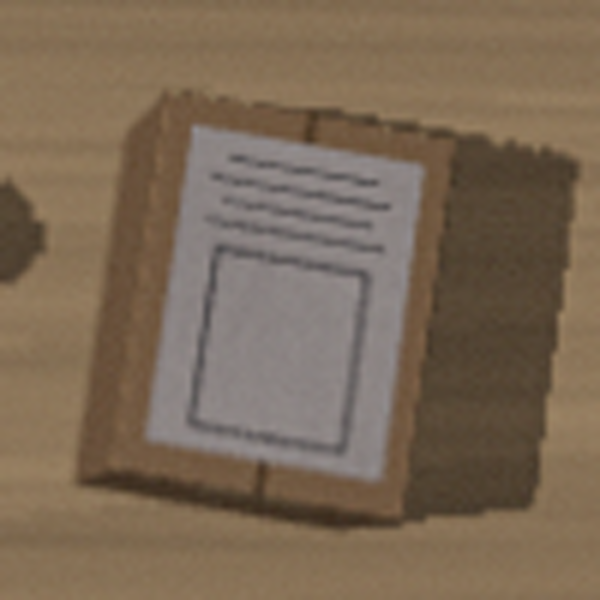

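View pics/s1.png

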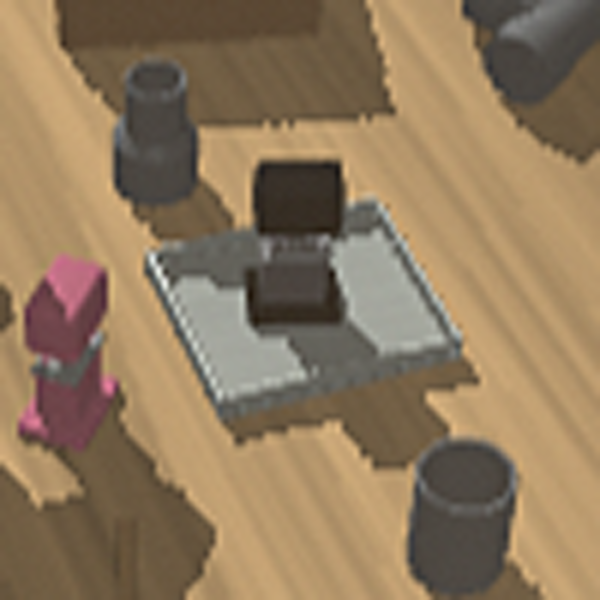

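View pics/s2.png

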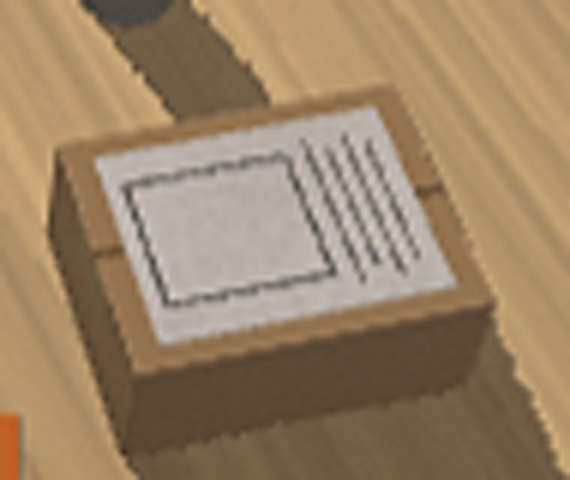

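```bash
python3 - <<'E'
from h import *
f=imaging.grab_frame("top");g=imaging.grab_frame("side")
U=lambda p,x0,y0,s:[(p[0]+.5)/s-.5+x0,(p[1]+.5)/s-.5+y0]
T=[U(p,410,125,6) for p in[(214,246),(368,270),(344,452),(190,424)]]
# lines right side top->bottom ; side image order
S=[U(p,345,240,6) for p in[(125,186),(290,155),(333,272),(168,303)]]
P=np.array([plane(f,*p,.07) for p in T]);Q=np.array([plane(g,*p,.07) for p in S])
for A in(P,Q):
    print(A.round(4).tolist(),A.mean(0).round(4))
    print([round(float(np.linalg.norm(A[i]-A[i-1])),4) for i in range(4)])
    print([np.degrees(np.arctan2(*(A[i]-A[i-1])[1::-1])).round(1) for i in range(4)])
for (im,n,x,y) in((f,"tz",285,143),(g,"sz",325,165)):
    c=np.clip(im["pixels"].astype(float)[y:y+45,x:x+45]*2.5,0,255).astype(np.uint8)
    cv2.imwrite(f"pics/{n}.png",cv2.resize(c[:,:,::-1],None,fx=13,fy=13,interpolation=cv2.INTER_CUBIC))
E
```

```text
[[0.5242, -0.3166, 0.07], [0.5155, -0.3794, 0.07], [0.4408, -0.368, 0.07], [0.451, -0.3058, 0.07]] [ 0.4829 -0.3424  0.07  ]
[0.074, 0.0634, 0.0756, 0.0631]
[np.float64(-8.4), np.float64(-97.9), np.float64(171.3), np.float64(80.7)]
[[0.4536, -0.3067, 0.07], [0.529, -0.3189, 0.07], [0.5167, -0.3789, 0.07], [0.4442, -0.3665, 0.07]] [ 0.4858 -0.3428  0.07  ]
[0.0605, 0.0764, 0.0613, 0.0735]
[np.float64(81.1), np.float64(-9.1), np.float64(-101.6), np.float64(170.3)]
```

View pics/tz.png

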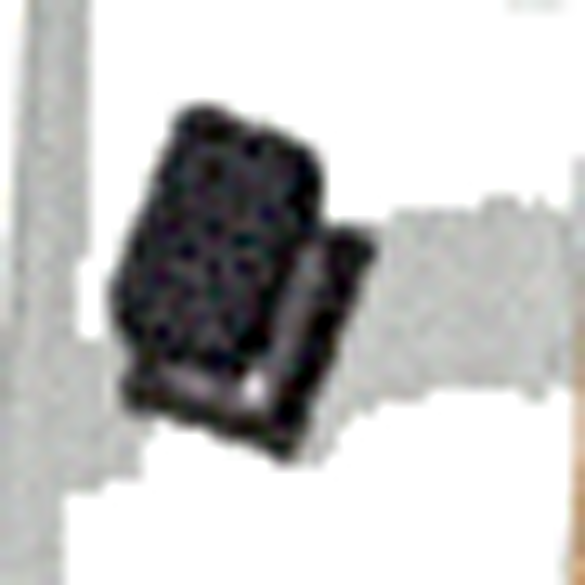

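View pics/sz.png

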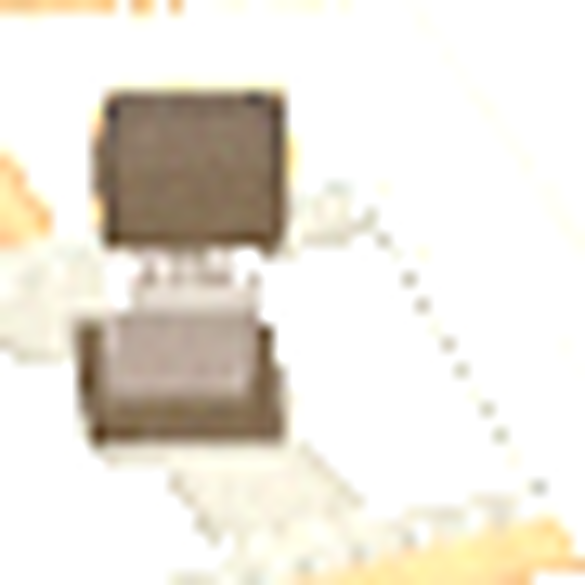

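```bash
python3 - <<'E'
from h import *
f=imaging.grab_frame("top");g=imaging.grab_frame("side")
for q in(f,g): print((-q["R"].T@q["t"]).round(3),K(q))
U=lambda p,x0,y0,s:[(p[0]+.5)/s-.5+x0,(p[1]+.5)/s-.5+y0]
A=np.array([plane(f,*U(p,285,143,13),.006) for p in[(375,235),(295,460),(122,400)]])
print("foot top",A.round(4).tolist(),"c",((A[0]+A[2])/2).round(4),np.linalg.norm(A[0]-A[1]),np.linalg.norm(A[2]-A[1]),np.degrees(np.arctan2(*(A[0]-A[1])[1::-1])),np.degrees(np.arctan2(*(A[2]-A[1])[1::-1])))
B=np.array([plane(g,*U(p,325,165,13),.004) for p in[(92,445),(283,442)]])
print("foot side front edge",B.round(4).tolist(),np.linalg.norm(B[0]-B[1]),np.degrees(np.arctan2(*(B[1]-B[0])[1::-1])))
# head from blobs: dark masks
C=np.array([plane(f,*U(p,285,143,13),.098) for p in[(180,97),(330,150),(110,315)]])
print("head",C.round(4).tolist(),((C[1]+C[2])/2).round(4),np.linalg.norm(C[0]-C[1]),np.linalg.norm(C[0]-C[2]),[np.degrees(np.arctan2(*(C[0]-C[i])[1::-1])) for i in(1,2)])
D,e=two(f,U((217,233),285,143,13),g,U((195,165),325,165,13)); print("head tri",D,e)
# items
for n,p,z in(("coupling top",(721,172),.065),("reducer top",(85,225),.075),("tray c",(359,185),.012)):
    print(n,plane(f,*U(p,235,130,5),z).round(4))
for p in[(254,50),(478,60),(464,322),(238,308)]: print("tray",plane(f,*U(p,235,130,5),.016).round(4))
E
```

```text
[ 0.337 -0.046  0.965] 370.86226050311706
[ 0.093 -0.842  0.989] 419.9795520660111
foot top [[0.5453, 0.0096, 0.006], [0.4989, 0.0246, 0.006], [0.5107, 0.06, 0.006]] c [0.528  0.0348 0.006 ] 0.048778809966214455 0.03726615918828611 -18.009032773045227 71.5949063441859
foot side front edge [[0.5017, 0.0253, 0.004], [0.5469, 0.0088, 0.004]] 0.04820922777693916 -20.03811254969439
head [[0.5507, 0.0408, 0.098], [0.5411, 0.0129, 0.098], [0.5097, 0.0525, 0.098]] [0.5254 0.0327 0.098 ] 0.029509584906317422 0.04259250654777217 [np.float64(70.96969575113621), np.float64(-15.981427759052607)]
head tri [0.52926134 0.03451226 0.08263394] 0.0013306204341799483
coupling top [ 0.5263 -0.1549  0.065 ]
reducer top [0.4935 0.1566 0.075 ]
tray c [0.5278 0.0271 0.012 ]
tray [0.5985 0.0841 0.016 ]
tray [ 0.5944 -0.0339  0.016 ]
tray [ 0.4561 -0.0292  0.016 ]
tray [0.4614 0.0881 0.016 ]
```

Call:
apply_moves(
  force=80,
  motion=[
    {"x": -4.05,"y": -3.47,"fingers": 1},
    {"x": -4.05,"y": -3.47},
    {"x": -4.05,"y": -3.47},
    {"x": -4.05,"y": -3.47},
    {"x": -4.05,"y": -3.47},
    {"x": -4.05,"y": -3.47},
    {"x": -4.05,"y": -3.47},
    {"x": -4.05,"y": -3.47},
    {"x": -4.05,"y": -3.47},
    {"x": -4.05,"y": -3.47},
    {"x": -4.05,"y": -3.47},
    {"x": -4.05,"y": -3.47},
  ],
)

```text
$.motion[0]: bad value
```

Call:
apply_moves(
  force=80,
  motion=[
    {"x": -4.05,"y": -3.47,"z": 0,"ax": 0,"ay": 0,"az": 0,"fingers": 1},
    {"x": -4.05,"y": -3.47,"z": 0,"ax": 0,"ay": 0,"az": 0,"fingers": 1},
    {"x": -4.05,"y": -3.47,"z": 0,"ax": 0,"ay": 0,"az": 0,"fingers": 1},
    {"x": -4.05,"y": -3.47,"z": 0,"ax": 0,"ay": 0,"az": 0,"fingers": 1},
    {"x": -4.05,"y": -3.47,"z": 0,"ax": 0,"ay": 0,"az": 0,"fingers": 1},
    {"x": -4.05,"y": -3.47,"z": 0,"ax": 0,"ay": 0,"az": 0,"fingers": 1},
  ],
)

```text
clock: 1.15
tool_pos: [0.369, 0.3101, 0.2315]
tcp_rot: [180.0, 0.0, 160.5]
contact_force: [0.4, 0.5, 0.2]
grip_width: 0.0855
```

Call:
apply_moves(
  motion=[
    {"x": -4.05,"y": -3.47,"z": 0,"ax": 0,"ay": 0,"az": 0,"fingers": 1},
    {"x": -4.05,"y": -3.47,"z": 0,"ax": 0,"ay": 0,"az": 0,"fingers": 1},
    {"x": -4.05,"y": -3.47,"z": 0,"ax": 0,"ay": 0,"az": 0,"fingers": 1},
    {"x": -4.05,"y": -3.47,"z": 0,"ax": 0,"ay": 0,"az": 0,"fingers": 1},
    {"x": -4.05,"y": -3.47,"z": 0,"ax": 0,"ay": 0,"az": -1,"fingers": 1},
    {"x": -4.0,"y": -3.4,"z": 0,"ax": 0,"ay": 0,"az": 0,"fingers": 1},
    {"x": 0,"y": 0,"z": 0,"ax": 0,"ay": 0,"az": 0,"fingers": 1},
    {"x": 0,"y": 0,"z": 0,"ax": 0,"ay": 0,"az": 0,"fingers": 1},
  ],
)

```text
clock: 2.15
tool_pos: [0.528, 0.0356, 0.2311]
tcp_rot: [180.0, -0.0, 161.4]
contact_force: [-1.0, 0.2, 0.4]
grip_width: 0.0851
```

Call:
apply_moves(
  motion=[
    {"x": 0,"y": 0,"z": 4,"ax": 0,"ay": 0,"az": 0,"fingers": 1},
    {"x": 0,"y": 0,"z": 4,"ax": 0,"ay": 0,"az": 0,"fingers": 1},
    {"x": 0,"y": 0.1,"z": 2.1,"ax": 0,"ay": 0,"az": 0,"fingers": 1},
    {"x": 0,"y": 0,"z": 0,"ax": 0,"ay": 0,"az": 0,"fingers": 1},
  ],
)

```text
clock: 2.65
tool_pos: [0.5272, 0.0375, 0.1293]
tcp_rot: [-180.0, -0.2, 161.6]
contact_force: [-0.0, 0.2, 0.1]
grip_width: 0.0859
```

```bash
python3 - <<'E'
from h import *
f=imaging.grab_frame("top");g=imaging.grab_frame("side")
a=np.hstack([cv2.resize(f["pixels"][110:210,250:350],None,fx=4,fy=4),cv2.resize(g["pixels"][130:230,290:390],None,fx=4,fy=4)])
a=np.clip(a*1.8,0,255).astype(np.uint8)
cv2.imwrite("pics/g1.png",a[:,:,::-1])
E
```

```text
(no output)
```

View pics/g1.png

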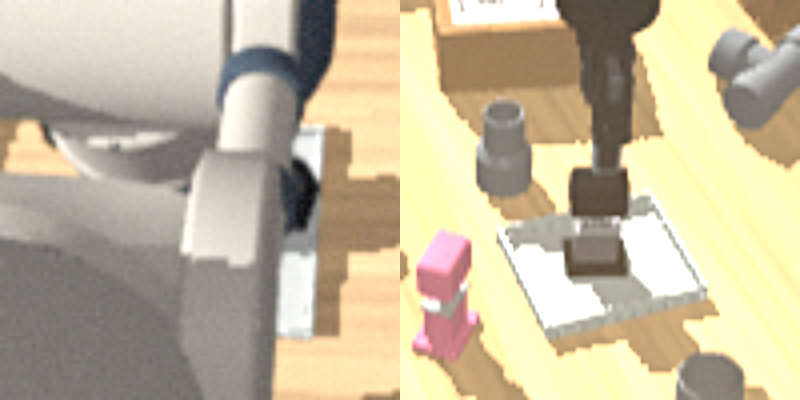

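Call:
apply_moves(
  motion=[
    {"x": 0,"y": -0.25,"z": 3,"ax": 0,"ay": 0,"az": 0,"fingers": 1},
    {"x": 0,"y": 0,"z": 2,"ax": 0,"ay": 0,"az": 0,"fingers": 1},
    {"x": 0,"y": 0,"z": 1.9,"ax": 0,"ay": 0,"az": 0,"fingers": 1},
    {"x": 0,"y": 0,"z": 0,"ax": 0,"ay": 0,"az": 0,"fingers": 1},
  ],
)

```text
clock: 3.25
tool_pos: [0.5278, 0.0343, 0.0615]
tcp_rot: [-180.0, -0.0, 161.5]
contact_force: [-0.0, -0.1, 1.3]
grip_width: 0.0852
```

Call:
apply_moves(
  force=20,
  motion=[
    {"x": 0,"y": 0,"z": 0,"ax": 0,"ay": 0,"az": 0,"fingers": 0.5},
    {"x": 0,"y": 0,"z": 0,"ax": 0,"ay": 0,"az": 0,"fingers": 0.45},
    {"x": 0,"y": 0,"z": 0,"ax": 0,"ay": 0,"az": 0,"fingers": 0.4},
    {"x": 0,"y": 0,"z": 0,"ax": 0,"ay": 0,"az": 0,"fingers": 0.35},
    {"x": 0,"y": 0,"z": 0,"ax": 0,"ay": 0,"az": 0,"fingers": 0.3},
    {"x": 0,"y": 0,"z": 0,"ax": 0,"ay": 0,"az": 0,"fingers": 0.2},
    {"x": 0,"y": 0,"z": 0,"ax": 0,"ay": 0,"az": 0,"fingers": 0},
  ],
)

```text
clock: 4.12
tool_pos: [0.528, 0.034, 0.0613]
tcp_rot: [180.0, 0.0, 161.5]
contact_force: [1.9, -1.0, 2.8]
grip_width: 0.0299
```

```bash
python3 - <<'E'
from h import *
g=imaging.grab_frame("side"); s=manip.read_state(); print(s["tool_pos"],s["tcp_rot"],s["contact_force"],s["grip_width"])
a=np.clip(cv2.resize(g["pixels"][145:225,300:380],None,fx=7,fy=7)*1.8,0,255).astype(np.uint8)
cv2.imwrite("pics/g2.png",a[:,:,::-1])
E
```

```text
[0.5280132  0.03402792 0.06131685] [1.79995853e+02 1.77705357e-02 1.61475250e+02] [ 1.30871687 -0.36872763  2.24304125] 0.02967917649702672
```

View pics/g2.png

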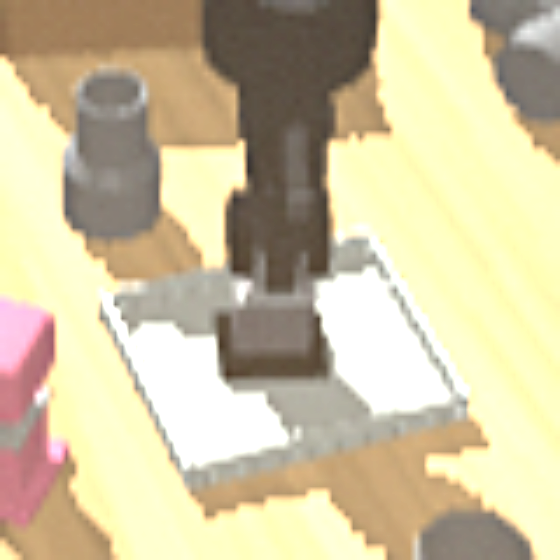

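Call:
apply_moves(
  force=80,
  motion=[
    {"x": 0,"y": 0,"z": 0,"ax": 0,"ay": 0,"az": 0,"fingers": 0},
    {"x": 0,"y": 0,"z": 0,"ax": 0,"ay": 0,"az": 0,"fingers": 0},
    {"x": 0,"y": 0,"z": -0.5,"ax": 0,"ay": 0,"az": 0,"fingers": 0},
    {"x": 0,"y": 0,"z": -1.5,"ax": 0,"ay": 0,"az": 0,"fingers": 0},
    {"x": 0,"y": 0,"z": -2.5,"ax": 0,"ay": 0,"az": 0,"fingers": 0},
    {"x": 0,"y": 0,"z": -3,"ax": 0,"ay": 0,"az": 0,"fingers": 0},
    {"x": 0,"y": 0,"z": -3,"ax": 0,"ay": 0,"az": 0,"fingers": 0},
    {"x": 0,"y": 0,"z": -2,"ax": 0,"ay": 0,"az": 0,"fingers": 0},
    {"x": 0,"y": 0,"z": 0,"ax": 0,"ay": 0,"az": 0,"fingers": 0},
    {"x": 0,"y": 0,"z": 0,"ax": 0,"ay": 0,"az": 0,"fingers": 0},
  ],
)

```text
clock: 5.42
tool_pos: [0.5273, 0.0341, 0.1859]
tcp_rot: [-180.0, -0.0, 161.5]
contact_force: [-0.1, -1.7, -1.6]
grip_width: 0.0293
```

```bash
python3 - <<'E'
from h import *
g=imaging.grab_frame("side");f=imaging.grab_frame("top")
a=np.hstack([cv2.resize(f["pixels"][110:210,250:350],None,fx=4,fy=4),cv2.resize(g["pixels"][100:200,290:390],None,fx=4,fy=4)])
cv2.imwrite("pics/g3.png",np.clip(a*1.8,0,255).astype(np.uint8)[:,:,::-1])
E
```

```text
(no output)
```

View pics/g3.png

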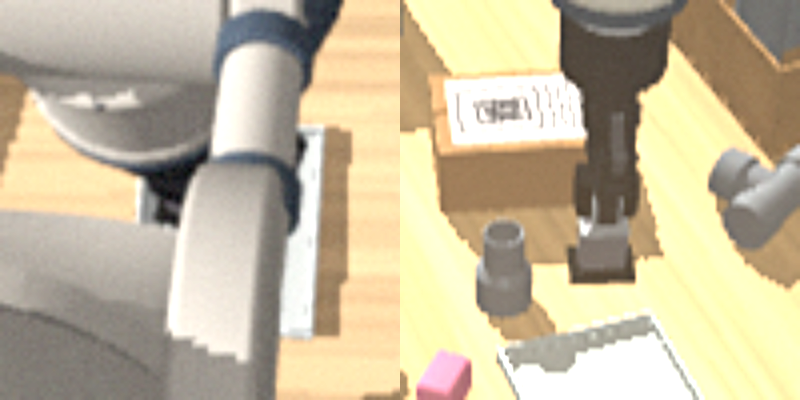

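Call:
apply_moves(
  motion=[
    {"x": -0.5,"y": -2,"z": 0,"ax": 0,"ay": 0,"az": 0,"fingers": 0},
    {"x": -0.98,"y": -4,"z": 0,"ax": 0,"ay": 0,"az": 0,"fingers": 0},
    {"x": -1,"y": -4.7,"z": 0,"ax": 0,"ay": 0,"az": 0,"fingers": 0},
    {"x": -1,"y": -4.7,"z": 0,"ax": 0,"ay": 0,"az": 0,"fingers": 0},
    {"x": -1,"y": -4.7,"z": 0,"ax": 0,"ay": 0,"az": 0,"fingers": 0},
    {"x": -1,"y": -4.7,"z": 0,"ax": 0,"ay": 0,"az": 0,"fingers": 0},
    {"x": -1,"y": -4.7,"z": 0,"ax": 0,"ay": 0,"az": 0,"fingers": 0},
    {"x": -0.9,"y": -4.3,"z": 0,"ax": 0,"ay": 0,"az": 0,"fingers": 0},
    {"x": -0.47,"y": -3.3,"z": 0,"ax": 0,"ay": 0,"az": 0,"fingers": 0},
    {"x": 0,"y": 0,"z": 0,"ax": 0,"ay": 0,"az": -5,"fingers": 0},
    {"x": 0,"y": 0,"z": 0,"ax": 0,"ay": 0,"az": -4.7,"fingers": 0},
    {"x": 0,"y": 0,"z": 0,"ax": 0,"ay": 0,"az": 0,"fingers": 0},
  ],
)

```text
clock: 7.02
tool_pos: [0.484, -0.3425, 0.1854]
tcp_rot: [180.0, -0.1, 171.1]
contact_force: [0.1, -0.8, -3.1]
grip_width: 0.0291
```

Call:
apply_moves(
  motion=[
    {"x": 0,"y": 0,"z": 2,"ax": 0,"ay": 0,"az": 0,"fingers": 0},
    {"x": 0,"y": 0,"z": 2,"ax": 0,"ay": 0,"az": 0,"fingers": 0},
    {"x": 0,"y": 0,"z": 0.8,"ax": 0,"ay": 0,"az": 0,"fingers": 0},
    {"x": 0,"y": 0,"z": 0,"ax": 0,"ay": 0,"az": 0,"fingers": 0},
    {"x": 0,"y": 0,"z": 0,"ax": 0,"ay": 0,"az": 0,"fingers": 0},
  ],
)

```text
clock: 7.65
tool_pos: [0.4847, -0.3429, 0.1389]
tcp_rot: [-180.0, 0.0, 171.2]
contact_force: [-0.7, -0.3, -1.7]
grip_width: 0.029
```

```bash
python3 - <<'E'
from h import *
g=imaging.grab_frame("side");f=imaging.grab_frame("top")
a=np.hstack([cv2.resize(f["pixels"][130:220,410:500],None,fx=4,fy=4),cv2.resize(g["pixels"][220:310,345:455],None,fx=4,fy=4)])
cv2.imwrite("pics/g4.png",np.clip(a*1.8,0,255).astype(np.uint8)[:,:,::-1])
crop(g,"g4s",355,245,70,60,10)
E
```

```text
(no output)
```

View pics/g4.png

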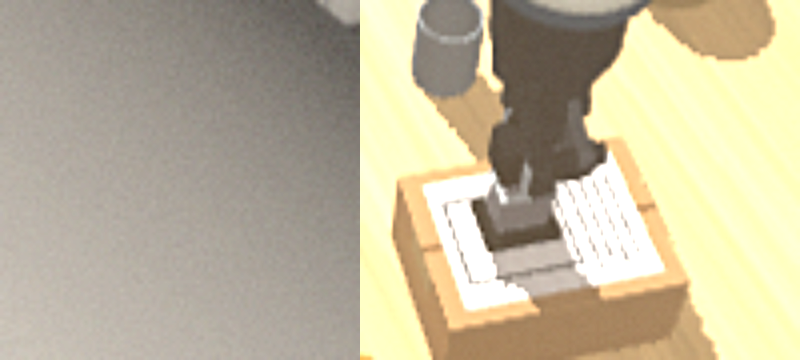

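View pics/g4s.png

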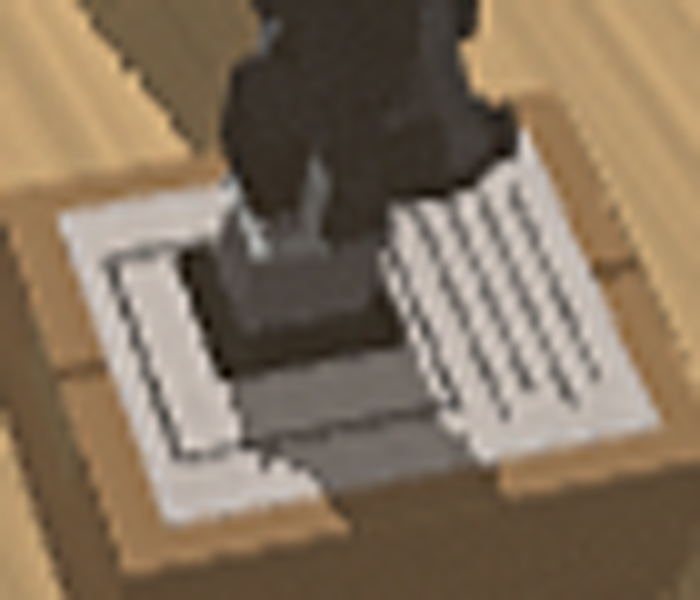

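```bash
python3 - <<'E'
from h import *
g=imaging.grab_frame("side")
U=lambda p:[(p[0]+.5)/10-.5+355,(p[1]+.5)/10-.5+245]
a,b=[plane(g,*U(p),.0816) for p in((230,380),(408,345))]
d=(b-a)/np.linalg.norm(b-a); n=np.array([-d[1],d[0],0])
print(a,b,np.linalg.norm(b-a),np.degrees(np.arctan2(d[1],d[0])),(a+b)/2+n*.019)
for z in(.0816,.072):
  c,s=np.cos(np.radians(-8.8)),np.sin(np.radians(-8.8))
  for x,y in((-.025,-.019),(.025,-.019),(-.025,.019)):
    p=proj(g,[.4847+c*x-s*y,-.3429+s*x+c*y,z]); print(z,((p-[355,245])*10).round())
E
```

```text
[ 0.46150209 -0.35747567  0.0816    ] [ 0.5087287  -0.36493091  0.0816    ] 0.04781143767517963 -8.97074817561772 [ 0.48807807 -0.3424357   0.0816    ]
0.0816 [211. 382.]
0.0816 [397. 345.]
0.0816 [164. 260.]
0.072 [206. 403.]
0.072 [392. 366.]
0.072 [160. 281.]
```

Call:
apply_moves(
  motion=[
    {"x": 0.2,"y": 0,"z": 0,"ax": 0,"ay": 0,"az": 0,"fingers": 0},
    {"x": 0,"y": 0,"z": 0,"ax": 0,"ay": 0,"az": 0,"fingers": 0},
    {"x": 0,"y": 0,"z": 0.5,"ax": 0,"ay": 0,"az": 0,"fingers": 0},
    {"x": 0,"y": 0,"z": 0.3,"ax": 0,"ay": 0,"az": 0,"fingers": 0},
    {"x": 0,"y": 0,"z": 0.2,"ax": 0,"ay": 0,"az": 0,"fingers": 0},
    {"x": 0,"y": 0,"z": 0,"ax": 0,"ay": 0,"az": 0,"fingers": 0},
  ],
)

```text
clock: 8.55
tool_pos: [0.4824, -0.3423, 0.1282]
tcp_rot: [180.0, -0.0, 171.2]
contact_force: [0.5, -0.6, -2.9]
grip_width: 0.0293
```

Call:
apply_moves(
  motion=[
    {"x": 0,"y": 0,"z": 0.3,"ax": 0,"ay": 0,"az": 0,"fingers": 0},
    {"x": 0,"y": 0,"z": 0.3,"ax": 0,"ay": 0,"az": 0,"fingers": 0},
    {"x": 0,"y": 0,"z": 0,"ax": 0,"ay": 0,"az": 0,"fingers": 0},
  ],
)

```text
clock: 8.93
tool_pos: [0.4825, -0.3425, 0.1222]
tcp_rot: [-180.0, 0.0, 171.2]
contact_force: [-1.9, 0.6, 6.4]
grip_width: 0.0292
```

Call:
apply_moves(
  motion=[
    {"x": 0,"y": 0,"z": 0.25,"ax": 0,"ay": 0,"az": 0,"fingers": 0},
    {"x": 0,"y": 0,"z": 0.25,"ax": 0,"ay": 0,"az": 0,"fingers": 0},
    {"x": 0,"y": 0,"z": 0,"ax": 0,"ay": 0,"az": 0,"fingers": 0},
  ],
)

```text
clock: 9.3
tool_pos: [0.4825, -0.3425, 0.1174]
tcp_rot: [-180.0, 0.0, 171.2]
contact_force: [-2.0, 0.9, 8.2]
grip_width: 0.0291
```

Call:
apply_moves(
  motion=[
    {"x": 0,"y": 0,"z": 0.15,"ax": 0,"ay": 0,"az": 0,"fingers": 0},
    {"x": 0,"y": 0,"z": 0,"ax": 0,"ay": 0,"az": 0,"fingers": 0},
    {"x": 0,"y": 0,"z": 0,"ax": 0,"ay": 0,"az": 0,"fingers": 0},
  ],
)

```text
clock: 9.68
tool_pos: [0.4825, -0.3425, 0.1161]
tcp_rot: [-180.0, 0.0, 171.2]
contact_force: [-2.4, 1.2, 8.2]
grip_width: 0.0289
```

Call:
apply_moves(
  motion=[
    {"x": 0,"y": 0,"z": 0.12,"ax": 0,"ay": 0,"az": 0,"fingers": 0},
    {"x": 0,"y": 0,"z": 0,"ax": 0,"ay": 0,"az": 0,"fingers": 0},
    {"x": 0,"y": 0,"z": 0,"ax": 0,"ay": 0,"az": 0,"fingers": 0},
  ],
)

```text
clock: 10.05
tool_pos: [0.4826, -0.3425, 0.1158]
tcp_rot: [-180.0, 0.1, 171.2]
contact_force: [-5.8, 4.3, 23.7]
grip_width: 0.0293
```

```bash
python3 - <<'E'
from h import *
s=manip.read_state(); print(s["tool_pos"],s["contact_force"])
g=imaging.grab_frame("side")
crop(g,"g5",355,245,70,60,10)
E
```

```text
[ 0.48255664 -0.34251638  0.11583182] [-5.80995256  4.27561682 23.68550401]
```

View pics/g5.png

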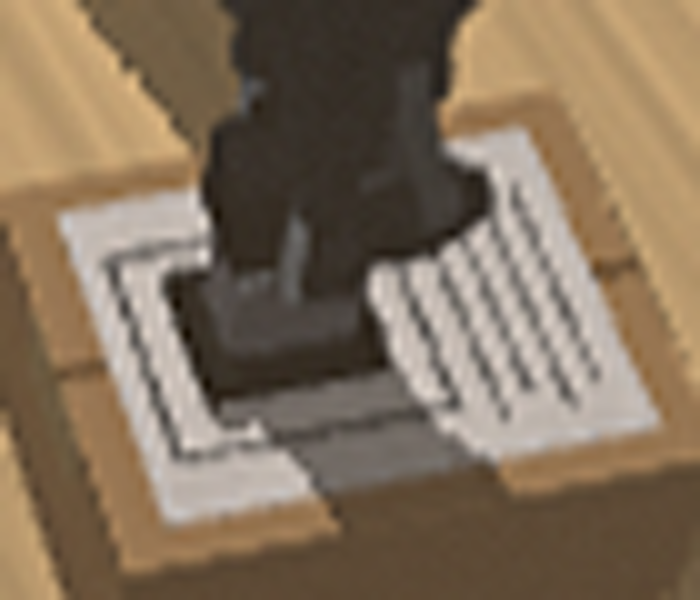

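Call:
apply_moves(
  motion=[
    {"x": 0,"y": 0,"z": 0,"ax": 0,"ay": 0,"az": 0,"fingers": 0},
    {"x": 0,"y": 0,"z": 0,"ax": 0,"ay": 0,"az": 0,"fingers": 0},
    {"x": 0,"y": 0,"z": -0.7,"ax": 0,"ay": 0,"az": 0,"fingers": 0},
    {"x": 0,"y": 0,"z": -0.7,"ax": 0,"ay": 0,"az": 0,"fingers": 0},
    {"x": 0,"y": 0,"z": -1,"ax": 0,"ay": 0,"az": 0,"fingers": 0},
    {"x": 0,"y": 0,"z": -2,"ax": 0,"ay": 0,"az": 0,"fingers": 0},
    {"x": 0,"y": 0,"z": -2.5,"ax": 0,"ay": 0,"az": 0,"fingers": 0},
    {"x": 0,"y": 0,"z": 0,"ax": 0,"ay": 0,"az": 0,"fingers": 0},
  ],
)

```text
clock: 11.1
tool_pos: [0.4832, -0.343, 0.1851]
tcp_rot: [-179.9, 0.2, 171.2]
contact_force: [0.3, 0.5, -1.7]
grip_width: 0.0292
```

```bash
python3 - <<'E'
from h import *
g=imaging.grab_frame("side")
crop(g,"g6",345,215,90,95,6)
E
```

```text
(no output)
```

View pics/g6.png

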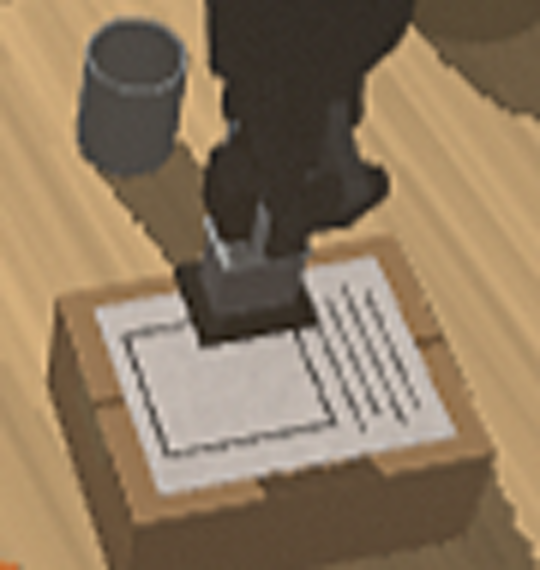

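Call:
apply_moves(
  motion=[
    {"x": 0,"y": 0,"z": 0,"ax": 0,"ay": 0,"az": 5,"fingers": 0},
    {"x": 0,"y": 0,"z": 0,"ax": 0,"ay": 0,"az": 4.7,"fingers": 0},
    {"x": 0.47,"y": 2.2,"z": 0,"ax": 0,"ay": 0,"az": 0,"fingers": 0},
    {"x": 0.98,"y": 4,"z": 0,"ax": 0,"ay": 0,"az": 0,"fingers": 0},
    {"x": 1,"y": 4.7,"z": 0,"ax": 0,"ay": 0,"az": 0,"fingers": 0},
    {"x": 1,"y": 4.7,"z": 0,"ax": 0,"ay": 0,"az": 0,"fingers": 0},
    {"x": 1,"y": 4.7,"z": 0,"ax": 0,"ay": 0,"az": 0,"fingers": 0},
    {"x": 1,"y": 4.7,"z": 0,"ax": 0,"ay": 0,"az": 0,"fingers": 0},
    {"x": 1,"y": 4.7,"z": 0,"ax": 0,"ay": 0,"az": 0,"fingers": 0},
    {"x": 0.8,"y": 4.3,"z": 0,"ax": 0,"ay": 0,"az": 0,"fingers": 0},
    {"x": 0.45,"y": 3.16,"z": 0,"ax": 0,"ay": 0,"az": 0,"fingers": 0},
    {"x": 0,"y": 0,"z": 0,"ax": 0,"ay": 0,"az": 0,"fingers": 0},
  ],
)

```text
clock: 12.65
tool_pos: [0.5267, 0.0371, 0.1828]
tcp_rot: [180.0, -0.1, 161.7]
contact_force: [-1.6, -1.4, -1.7]
grip_width: 0.0292
```

```bash
python3 - <<'E'
from h import *
g=imaging.grab_frame("side");f=imaging.grab_frame("top")
a=np.hstack([cv2.resize(f["pixels"][130:220,415:505],None,fx=4,fy=4),cv2.resize(g["pixels"][230:320,345:445],None,fx=4,fy=4)])
cv2.imwrite("pics/g7.png",a[:,:,::-1])
crop(g,"g7b",290,100,100,120,5)
E
```

```text
(no output)
```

View pics/g7.png

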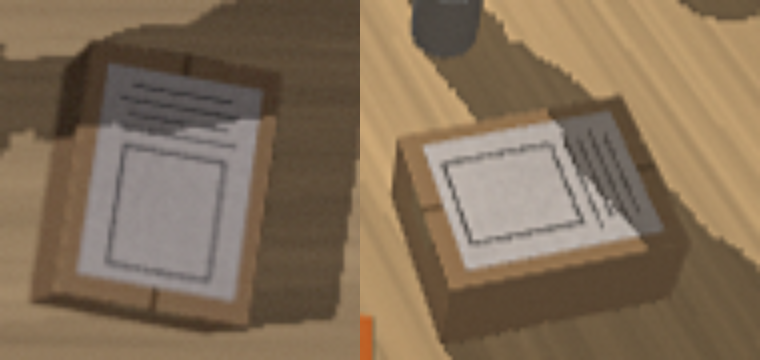

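View pics/g7b.png

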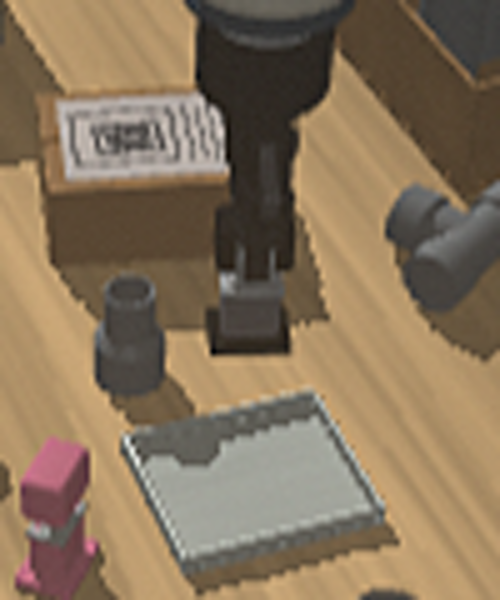

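Call:
apply_moves(
  motion=[
    {"x": 0,"y": -0.2,"z": 2,"ax": 0,"ay": 0,"az": 0,"fingers": 0},
    {"x": 0,"y": 0,"z": 3,"ax": 0,"ay": 0,"az": 0,"fingers": 0},
    {"x": 0,"y": 0,"z": 3,"ax": 0,"ay": 0,"az": 0,"fingers": 0},
    {"x": 0,"y": 0,"z": 2.5,"ax": 0,"ay": 0,"az": 0,"fingers": 0},
    {"x": 0,"y": 0,"z": 1,"ax": 0,"ay": 0,"az": 0,"fingers": 0},
    {"x": 0,"y": 0,"z": 0,"ax": 0,"ay": 0,"az": 0,"fingers": 0},
    {"x": 0,"y": 0,"z": 0,"ax": 0,"ay": 0,"az": 0,"fingers": 0},
  ],
)

```text
clock: 13.62
tool_pos: [0.5273, 0.0324, 0.0694]
tcp_rot: [180.0, 0.1, 161.5]
contact_force: [0.0, -1.0, -1.7]
grip_width: 0.029
```

Call:
apply_moves(
  motion=[
    {"x": 0,"y": 0,"z": 0.3,"ax": 0,"ay": 0,"az": 0,"fingers": 0},
    {"x": 0,"y": 0,"z": 0.3,"ax": 0,"ay": 0,"az": 0,"fingers": 0},
    {"x": 0,"y": 0,"z": 0.15,"ax": 0,"ay": 0,"az": 0,"fingers": 0},
    {"x": 0,"y": 0,"z": 0,"ax": 0,"ay": 0,"az": 0,"fingers": 0},
    {"x": 0,"y": 0,"z": 0,"ax": 0,"ay": 0,"az": 0,"fingers": 0},
  ],
)

```text
clock: 14.25
tool_pos: [0.5269, 0.0326, 0.0612]
tcp_rot: [180.0, 0.0, 161.5]
contact_force: [-0.4, -0.4, 2.9]
grip_width: 0.0295
```

Call:
apply_moves(
  force=20,
  motion=[
    {"x": 0,"y": 0,"z": 0,"ax": 0,"ay": 0,"az": 0,"fingers": 0},
    {"x": 0,"y": 0,"z": 0,"ax": 0,"ay": 0,"az": 0,"fingers": 0.38},
    {"x": 0,"y": 0,"z": 0,"ax": 0,"ay": 0,"az": 0,"fingers": 0.42},
    {"x": 0,"y": 0,"z": 0,"ax": 0,"ay": 0,"az": 0,"fingers": 0.5},
    {"x": 0,"y": 0,"z": 0,"ax": 0,"ay": 0,"az": 0,"fingers": 0.7},
    {"x": 0,"y": 0,"z": 0,"ax": 0,"ay": 0,"az": 0,"fingers": 1},
    {"x": 0,"y": 0,"z": 0,"ax": 0,"ay": 0,"az": 0,"fingers": 1},
    {"x": 0,"y": 0,"z": 0,"ax": 0,"ay": 0,"az": 0,"fingers": 1},
  ],
)

```text
clock: 15.25
tool_pos: [0.5268, 0.0325, 0.0611]
tcp_rot: [180.0, -0.0, 161.5]
contact_force: [0.7, 0.2, -0.1]
grip_width: 0.0855
```

Call:
apply_moves(
  motion=[
    {"x": 0,"y": 0,"z": -1,"ax": 0,"ay": 0,"az": 0,"fingers": 1},
    {"x": 0,"y": 0,"z": -3,"ax": 0,"ay": 0,"az": 0,"fingers": 1},
    {"x": 0,"y": 0,"z": -4,"ax": 0,"ay": 0,"az": 0,"fingers": 1},
    {"x": 0,"y": 0,"z": -5,"ax": 0,"ay": 0,"az": 0,"fingers": 1},
    {"x": 0,"y": 0,"z": -5,"ax": 0,"ay": 0,"az": 0,"fingers": 1},
    {"x": 4,"y": 3.5,"z": 0,"ax": 0,"ay": 0,"az": 0,"fingers": 1},
    {"x": 4,"y": 3.5,"z": 0,"ax": 0,"ay": 0,"az": 0,"fingers": 1},
    {"x": 4,"y": 3.5,"z": 0,"ax": 0,"ay": 0,"az": 0,"fingers": 1},
    {"x": 4,"y": 3.5,"z": 0,"ax": 0,"ay": 0,"az": 0,"fingers": 1},
    {"x": 4,"y": 3.5,"z": 0,"ax": 0,"ay": 0,"az": 0,"fingers": 1},
    {"x": 4,"y": 3.5,"z": 0,"ax": 0,"ay": 0,"az": 0,"fingers": 1},
    {"x": 0,"y": 0,"z": 0,"ax": 0,"ay": 0,"az": 0,"fingers": 1},
  ],
)

```text
clock: 16.75
tool_pos: [0.3641, 0.3103, 0.2417]
tcp_rot: [180.0, -0.0, 161.7]
contact_force: [0.1, 0.3, 0.1]
grip_width: 0.0851
```

```bash
python3 - <<'E'
from h import *
g=imaging.grab_frame("side");f=imaging.grab_frame("top")
cv2.imwrite("pics/e_top.png",f["pixels"][:,:,::-1])
a=np.hstack([cv2.resize(f["pixels"][125:225,240:340],None,fx=4,fy=4),cv2.resize(g["pixels"][145:245,290:390],None,fx=4,fy=4)])
cv2.imwrite("pics/e1.png",np.clip(a*1.5,0,255).astype(np.uint8)[:,:,::-1]); crop(f,"e2",410,125,100,100,6)
s=manip.read_state();print(s["clock"],s["tool_pos"])
E
```

```text
16.85 [0.36571395 0.3081278  0.24156388]
```

View pics/e1.png

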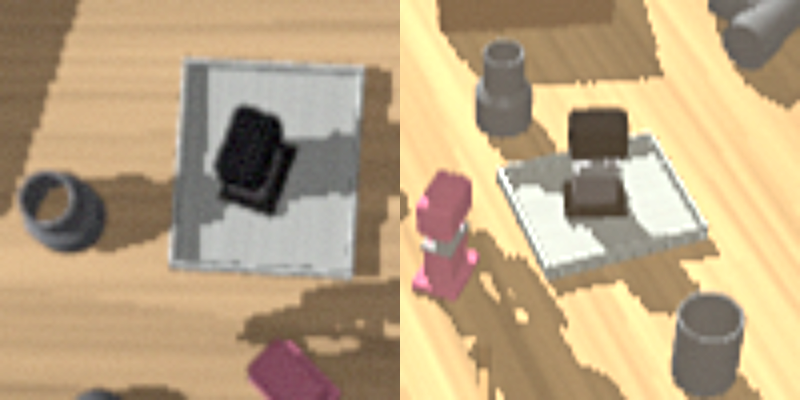

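View pics/e_top.png

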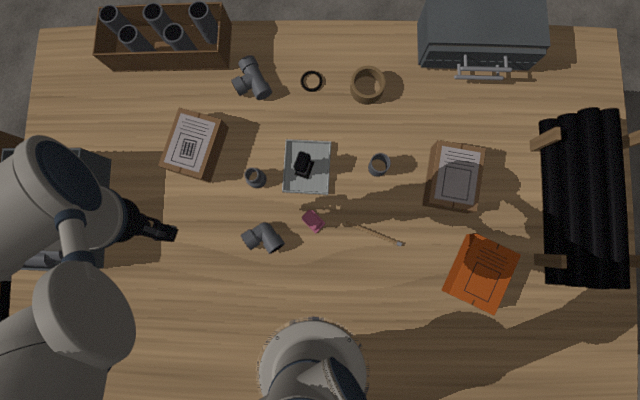

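View pics/e2.png

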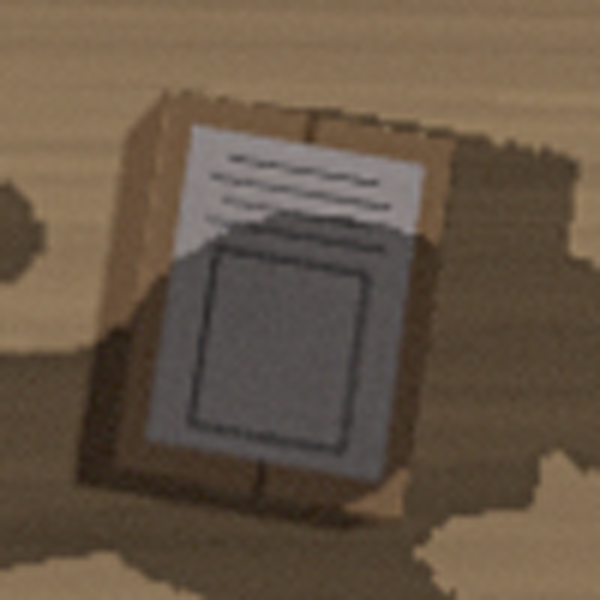

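```bash
python3 -c "
from bench import manip
s=manip.read_state();print(s['clock'],s['contact_force'],manip.sign_off())"
```

```text
the job is handed in; nothing more can be done
16.85 [ 0.40883463  1.03037156 -0.24003299] None
```

I pressed the stamp once inside the empty frame, stood it back upright in its tray and let go, then handed the job in at 16.9 s. No ink mark shows on the carton in any later picture, so the press rests on force and height readings alone.

**Press:** The force rose along the spring curve to about 8 N, then jumped to 23.7 N over the last 0.3 mm at a tool height of 115.8 mm, where I held it for about half a second. That jump is what the stop should feel like. The height agrees within about 0.5 mm with the 115.3 mm I expected, which works out to about 11.5 mm of the 12 mm travel. I took the missing mark to mean the pictures don't draw marks, but I could not confirm that, and I chose not to press a second time.

**Placement:** Just before the press, the side view put the foot about 2 mm off the frame centre, with its angle matching within about 1°. I corrected the 2 mm. The two cameras disagreed by about 3 mm on where the frame centre is, which is inside the 12 mm of spare room.

**Final state:** The last pictures show:
- the stamp upright in the tray, within about 2 mm of where it started;
- the coupling, the reducer and the pink look-alike standing apparently where they were, judged by eye;
- the gripper clear of everything.

The stamp never went near the marked carton.

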